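Sort the fired ornaments into their trays by shape

TASK

Sort the five glazed clay ornaments from the pink board into the grey trays by shape, whatever their colour: each tray's label plate bears a white cut-out of what belongs in it (angel, fish or house). Set each one down gently, without dropping it, so that it ends flat on the tray floor, not lying on the rim or on another ornament. Leave the jar and the craft knife undisturbed.

Things in the scene. Friction and masses are not known exactly. Their poses are not given: they have to be found in the camera images.
- angel_white: Flat clay angel, glazed white, 14 mm thick, 63 mm long, 71 mm over the wings, 50 g. Origin: middle of its underside; x points to the round head (tip at +32), z up. The skirt, x=-31 to 0, is 27 (waist) to 34 mm (hem) wide in y; the wings lie at x=0 to +24. Pinch across the skirt at x=-16 (30 mm wide), closing along y. Starts flat, any yaw, on the pink board (top 8 mm above table).
- angel_blue: Flat clay angel, glazed dark blue, 14 mm thick, 63 mm long, 71 mm over the wings, 50 g. Origin: middle of its underside; x points to the round head (tip at +32), z up. The skirt, x=-31 to 0, is 27 (waist) to 34 mm (hem) wide in y; the wings lie at x=0 to +24. Pinch across the skirt at x=-16 (30 mm wide), closing along y. Starts flat, any yaw, on the pink board (top 8 mm above table).
- fish_white: Flat clay fish, glazed white, 14 mm thick, 74 mm long, 50 g. Origin: near the middle of its underside; x points to the nose (x=+33; V tail ends at -41, 43 mm wide), z up. The sides are parallel, 30 mm apart, from x=-10 to +18. Pinch across the body at x=+4, closing along y. Starts flat, any yaw, on the pink board (top 8 mm above table).
- fish_blue: Flat clay fish, glazed dark blue, 14 mm thick, 74 mm long, 50 g. Origin: near the middle of its underside; x points to the nose (x=+33; V tail ends at -41, 43 mm wide), z up. The sides are parallel, 30 mm apart, from x=-10 to +18. Pinch across the body at x=+4, closing along y. Starts flat, any yaw, on the pink board (top 8 mm above table).
- house_green: Flat clay house, glazed green, dark door and windows, 14 mm thick, 61 mm long, 50 g. Origin: near the middle of its underside; x points to the gable (apex x=+32; base x=-29), z up. The walls are parallel, 36 mm apart, from x=-29 to +4; eaves 45 mm wide. Pinch across the walls at x=-12, closing along y. Starts flat, any yaw, on the pink board (top 8 mm above table).
- tray_angels: Fixed grey tray, inside 100 (x) x 170 mm (y), walls 5 mm thick, rim 14 mm and inner floor 5 mm above the table. Origin: centre of its underside. On its +x side is a dark label plate (64 x 90, 10 mm high, centre at x=+87) with a white cut-out of an angel. Two ornaments fit side by side, lying along x, at y=+43 and y=-43.
- tray_fish: Fixed grey tray, inside 100 (x) x 170 mm (y), walls 5 mm thick, rim 14 mm and inner floor 5 mm above the table. Origin: centre of its underside. On its +x side is a dark label plate (64 x 90, 10 mm high, centre at x=+87) with a white cut-out of a fish. Two ornaments fit side by side, lying along x, at y=+43 and y=-43.
- tray_houses: Fixed grey tray, inside 100 (x) x 170 mm (y), walls 5 mm thick, rim 14 mm and inner floor 5 mm above the table. Origin: centre of its underside. On its +x side is a dark label plate (64 x 90, 10 mm high, centre at x=+87) with a white cut-out of a house. Two ornaments fit side by side, lying along x, at y=+43 and y=-43.
- clay_jar: Closed round jar of pale slip with a yellow lid, 76 mm across, 95 mm high, 450 g, standing to the right (-y) of the pink board. Origin: centre of its underside. Leave it alone.
- craft_knife: Craft knife with a red handle (100 x 15 x 12 mm) and a short steel blade, lying to the left (+y) of the pink board; x points to the blade. Origin: on the underside, near the middle. Leave it alone.
Things that resemble listed ones, but are neither listed nor needed, are in the scene too. Leave any brown or red look-alike of the fish_white alone.

How it is judged:
By the outcome, as a careful person would: the job done as asked, in the order asked, and still so for the second after the job is handed in, with the robot touching nothing.
It also fails if it takes over 112 s, if anything falls off the work surface, if the arm or the gripper's body presses on something with over 40 N, if the wrist force passes 120 N, or if a joint passes its speed limit or range.

ROBOT

A 6-joint arm with a two-finger parallel gripper is mounted at the origin on the work surface. World frame = base frame: x ahead of the robot, y to its left, z up, the work surface at z = 0. Lengths are in m, angles in rad, forces in N, time in s.
With the tool pointing down it reaches from about 0.35 to 0.775 m from the base axis. Payload 5.5 kg.
Tool frame: the origin (TCP) lies midway between the tips of the shut fingers; the grasp point (between the pads) lies behind it (pinch_z is the z of the grasp point in the tool frame, in m); z points along the fingers, y is the line along which they close (so a half turn about z gives the same grasp; the last joint's range is limited). The gripper opens to 85 mm and grips with 20 to 120 N. Pads are 22 mm wide; open, the fingers measure 114 mm over their backs; the gripper's body (76 mm by 85 mm) begins 54 mm behind the grasp point. The pads swing forward as they close: fully open they stand 13 mm farther back than shut.
Start: joints at [-1.289, 0.313, 0.046, 1.304, 0, 1.431], TCP at [0.235, -0.525, 0.231] pointing down, gripper open.
Joint ranges: [-2.76, 2.76], [-0.86, 1.69], [-1.03, 1.26], [-2.2, 2.34], [-1.47, 1.5], [-3.14, 3.14]. Speed limits (rad/s): [2.57, 2.57, 3.14, 3.14, 3.14, 3.14].

INTERFACE

Orientations are given as a 3x3 rotation matrix whose columns are the frame's x, y, z axes.
In Python, from rig import get_state, read_camera, camera_params, job_done, pinch_z gives the robot as it stands.
- The arm moves only by the tool play_rows, never from a script. Its argument "series" is a list of rows, each an object with "hand": the finger opening in cm, from 0 to 8.54; "translation": the shift along the tool's x, y, z in cm, a list of three; "roll": the turn about the tool's z in degrees. In form: [{"hand": hand, "translation": [tx, ty, tz], "roll": roll}, ...]. A call has 1 to 8 rows; each row shifts and turns the commanded pose from where the row before left it, along the tool's axes as they then stand; what a row does not reach is not made up. A row lasts 1/12 s, in which the tool goes at most 41.7 mm and 7.16 degrees, less where a joint would pass 70% of its speed; a pose out of reach is approached as far as the arm can. A call is refused whole if a number of a shift passes 4.17 or a number of a turn 7.16, either way. A call with a gripper value outside its range is refused whole. The fingers move at their own pace and stop on an object; "grip_force" is the grip in N (left out, the last holds). Time passes only in rows, so rows that do not move let the fingers close. It gives the time, the measured TCP pose, the force, the opening and the grip force at its end, in the units of the state.
- get_state(): the state, without advancing time (a new reading comes with each control period).
- read_camera(name): name is "scene" or "top" or "wrist"; returns the picture (400x640x3 uint8, red, green, blue); there is no depth.
- camera_params(name): a dict with "mtx" (3x3 intrinsics, pixels), "world_from_camera" (4x4, takes a point from camera to world coordinates). Camera axes: x right, y up, looking along -z (the intrinsics and any distortion apply to the point x, -y, -z); pixel columns grow to the right and rows downward; lengths in m; the calibration is good to about 2 mm. A picture is of the moment at which its call begins: read the wrist's pose just before it. camera_params takes no time and is no camera call; for the wrist camera it gives the pose at the moment of the call.
- job_done(): hands the job in; it is judged then, once.
The state is a dict: "time_s": time; "q": joint angles; "dq": joint speeds; "joint_torque": joint torques, N m; "position": TCP position; "tcp_rot": TCP orientation; "contact_force": force on the tool from outside, world axes, zero at the start; "wrist_torque": the same for the moment, N m; "grip_width": finger opening in m; "grasp_force": force on a finger pad.
Only numpy, scipy, OpenCV 4.12 (cv2) and the standard library are available. Lean on these libraries where they do the work, as an engineer would, in place of code of your own. Each camera call takes 0.05 s, during which the arm holds its last target. There are 200 camera calls.

## Working session

There is one attempt and no reset: what is moved stays moved. The work goes in short steps, Python scripts to look and compute and a tool call to move; the robot and the scene stay as the last step left them, time stands still between calls to the robot, and variables do not carry over. Pictures are saved under pics/ and viewed, at most 14 in all, crops included, and the job is handed in when it is done.

Besides the shell and the picture viewer there is one more tool, called after "Call:" as name(argument=value, ...) on one line, values as JSON. play_rows: Moves the arm, as the interface text tells. Its arguments: {"type":"object","properties":{"series":{"type":"array"},"grip_force":{"type":"number"}},"required":["series"]}

```bash
mkdir -p pics; ls
python3 - <<'E'
from rig import *
import cv2
for n in ("top","scene"):
    cv2.imwrite(f"pics/{n}0.png",read_camera(n)[:,:,::-1])
    p=camera_params(n);print(n,p)
s=get_state();print(s,pinch_z)
E
```

```text
pics
top {'mtx': array([[512.13289285,   0.        , 325.77556883],
       [  0.        , 512.13289285, 198.42729465],
       [  0.        ,   0.        ,   1.        ]]), 'world_from_camera': array([[-6.10128638e-03,  9.94089441e-01, -1.08392606e-01,
         3.16564997e-01],
       [-9.99980332e-01, -6.22275753e-03, -7.82444254e-04,
        -7.39714817e-03],
       [-1.45232047e-03,  1.08385700e-01,  9.94107857e-01,
         1.51111735e+00],
       [ 0.00000000e+00,  0.00000000e+00,  0.00000000e+00,
         1.00000000e+00]])}
scene {'mtx': array([[401.82227169,   0.        , 312.50373736],
       [  0.        , 401.82227169, 198.11344313],
       [  0.        ,   0.        ,   1.        ]]), 'world_from_camera': array([[-0.80907244, -0.50890863,  0.29396224,  0.84253438],
       [ 0.58756083, -0.6891866 ,  0.42402135,  0.52350093],
       [-0.01319328,  0.51578468,  0.85661666,  1.10259867],
       [ 0.        ,  0.        ,  0.        ,  1.        ]])}
{'time_s': 0.1, 'q': array([-1.28860723e+00,  3.13949281e-01,  4.51021396e-02,  1.30360426e+00,
       -4.19436218e-05,  1.43121407e+00]), 'dq': array([-0.00137501, -0.00260653,  0.00334274, -0.00075071,  0.00085748,
        0.0014511 ]), 'joint_torque': array([ 2.33463310e-03, -4.81725204e+01,  2.99244493e+01,  1.26958548e-02,
       -2.02106935e-04, -7.62782605e-06]), 'position': array([ 0.23525315, -0.52417461,  0.23048831]), 'tcp_rot': array([[ 9.12365253e-01,  4.09376836e-01, -5.01155094e-04],
       [ 4.09377099e-01, -9.12363908e-01,  1.57793477e-03],
       [ 1.88734124e-04, -1.64481428e-03, -9.99998629e-01]]), 'contact_force': array([-0.13727474,  0.74482629, -0.09665866]), 'wrist_torque': array([-0.00946585, -0.00045413, -0.00353396]), 'grasp_force': 0.0, 'grip_width': 0.08532294438532904} -0.0187
```

View pics/top0.png

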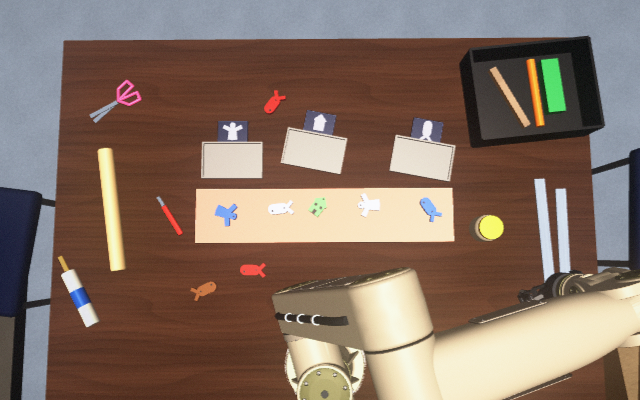

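View pics/scene0.png

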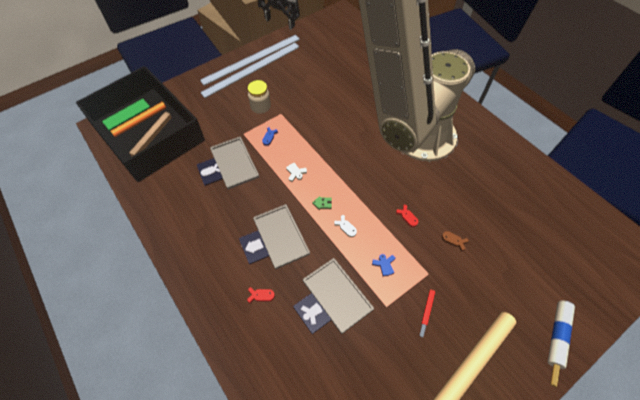

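The five ornaments lie in a row on the board: blue angel (227,214), white fish (280,209), green house (318,206), white angel (369,205), blue fish (430,209). The trays, left to right, are angels (232,160), houses (314,150) and fish (422,158). The red fish (253,270), (274,102) and the brown one (203,290) lie off the board and are not needed. Next I rectify metric views.

```bash
cat > h.py <<'E'
import numpy as np, cv2
from rig import *
def proj(p,n="top",P=None):
    P=P or camera_params(n);W=P["world_from_camera"];p=np.atleast_2d(p)
    c=(p-W[:3,3])@W[:3,:3]*[1,-1,-1];u=c@P["mtx"].T
    return u[:,:2]/u[:,2:]
def unproj(uv,z,n="top",P=None):
    P=P or camera_params(n);W=P["world_from_camera"];uv=np.atleast_2d(uv)
    d=(np.c_[uv,np.ones(len(uv))]@np.linalg.inv(P["mtx"]).T*[1,-1,-1])@W[:3,:3].T
    return W[:3,3]+d*((z-W[2,3])/d[:,2])[:,None]
def rect(img,x1,y1,h,w,z,s,n="top",P=None,grid=0.02):
    """top-left is world (x1,y1); rows go -x, columns go -y; s px per m"""
    c=np.array([[x1,y1,z],[x1,y1-w,z],[x1-h,y1-w,z],[x1-h,y1,z]])
    H=cv2.getPerspectiveTransform(proj(c,n,P).astype(np.float32),np.float32([[0,0],[w*s,0],[w*s,h*s],[0,h*s]]))
    o=cv2.warpPerspective(img,H,(int(w*s),int(h*s)),flags=cv2.INTER_CUBIC)[:,:,::-1].copy()
    for k in np.arange(np.ceil((x1-h)/grid),x1/grid):
        r=int((x1-k*grid)*s);cv2.line(o,(0,r),(o.shape[1],r),(90,90,90),1);cv2.putText(o,f"{k*grid*100:.0f}",(0,r-2),0,.4,(0,255,255),1)
    for k in np.arange(np.ceil((y1-w)/grid),y1/grid):
        q=int((y1-k*grid)*s);cv2.line(o,(q,0),(q,o.shape[0]),(90,90,90),1);cv2.putText(o,f"{k*grid*100:.0f}",(q+2,10),0,.4,(0,255,255),1)
    return o
E
python3 - <<'E'
from h import *
img=read_camera("top");np.save("top.npy",img)
print(unproj([[196,189],[453,188],[454,241],[196,243]],.008).round(3))
print(unproj([[227,214],[280,209],[318,206],[369,205],[430,209]],.022).round(3))
a=rect(img,.405,.32,.11,.28,.022,2800);b=rect(img,.405,.03,.11,.28,.022,2800)
E
```

```text
[[ 0.511  0.378  0.008]
 [ 0.509 -0.383  0.008]
 [ 0.353 -0.38   0.008]
 [ 0.352  0.374  0.008]]
[[ 0.435  0.282  0.022]
 [ 0.449  0.128  0.022]
 [ 0.457  0.017  0.022]
 [ 0.459 -0.132  0.022]
 [ 0.446 -0.31   0.022]]
```

Run:
```python
from h import *
img=np.load("top.npy")
C=[(.435,.28),(.45,.125),(.457,.015),(.459,-.132),(.446,-.31)]
t=[rect(img,x+.06,y+.06,.12,.12,.022,2200) for x,y in C];t.append(t[0]*0)
cv2.imwrite("pics/orn.png",np.vstack([np.hstack(t[:3]),np.hstack(t[3:])]))
tr=[unproj(p,.014)[0] for p in ([232,150],[314,140],[422,148])]
print(tr)
t=[rect(img,x+.13,y+.13,.24,.26,.014,1000) for x,y,_ in tr]
cv2.imwrite("pics/trays.png",np.hstack(t))
```

```text
[array([0.62632699, 0.27159942, 0.014     ]), array([0.65503325, 0.02777762, 0.014     ]), array([ 0.62875396, -0.29308454,  0.014     ])]
```

View pics/orn.png

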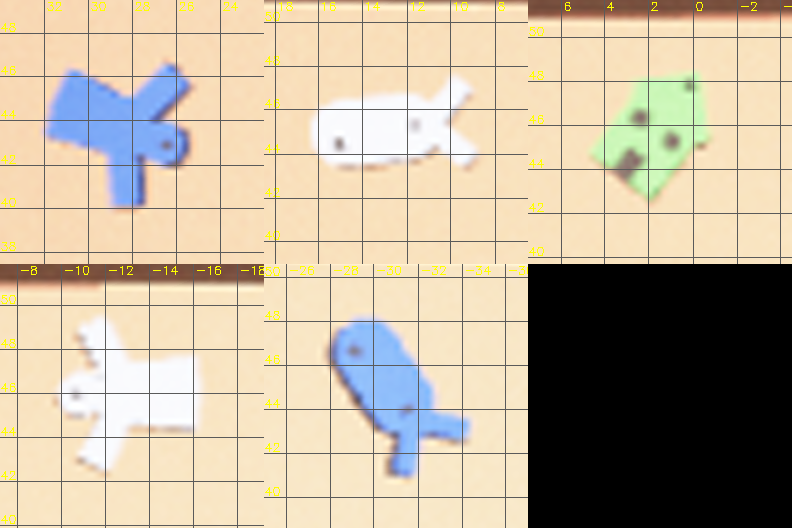

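View pics/trays.png

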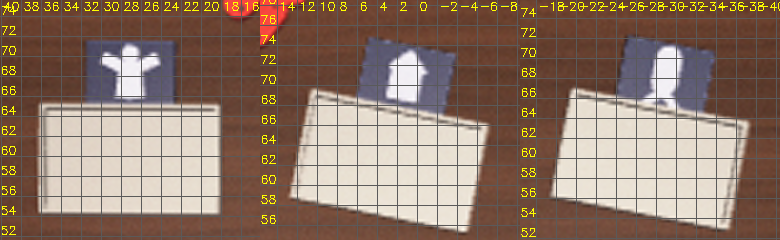

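The six crops show: blue angel head toward lower right (skirt upper left); white fish nose toward +y; house door at lower left, gable at upper right; white angel head toward +y; blue fish nose toward upper left. Tray labels read angel, house, fish (left to right). I fit template silhouettes for exact poses.

```bash
cat > fit.py <<'E'
from h import *
from scipy.optimize import minimize
def circ(cx,cy,r): a=np.linspace(0,2*np.pi,40);return np.c_[cx+r*np.cos(a),cy+r*np.sin(a)]
a=np.linspace(-np.pi/2,np.pi/2,20)
T={"fish":[np.r_[np.c_[18+15*np.cos(a),15*np.sin(a)],[[-10,15],[-22,7],[-22,-7],[-10,-15]]],np.array([[-18,7],[-34,21.5],[-41,15],[-26,0],[-18,0]]),np.array([[-18,-7],[-34,-21.5],[-41,-15],[-26,0],[-18,0]])],
"angel":[np.array([[-31,17],[0,13.5],[14,9],[14,-9],[0,-13.5],[-31,-17]]),circ(23,0,9),np.array([[0,13],[14,35.5],[24,31],[13,8]]),np.array([[0,-13],[14,-35.5],[24,-31],[13,-8]])],
"house":[np.array([[-29,18],[4,18],[4,22.5],[32,0],[4,-22.5],[4,-18],[-29,-18]])]}
S=8
def fit(img,kind,x0,z0=.008,col=None,n="top",P=None):
    P=P or camera_params(n)
    c=proj([x0[0],x0[1],z0+.014],n,P)[0];hw=20;o=np.round(c).astype(int)-hw
    pat=cv2.resize(img[o[1]:o[1]+2*hw,o[0]:o[0]+2*hw],None,fx=S,fy=S,interpolation=cv2.INTER_CUBIC).astype(int)
    R,G,B=pat[...,0],pat[...,1],pat[...,2]
    m={"white":(B>218),"blue":(B>R+30),"green":((G>R+8))}[col].astype(np.uint8)
    m=cv2.morphologyEx(m,cv2.MORPH_CLOSE,np.ones((17,17),np.uint8))
    k,l,st,_=cv2.connectedComponentsWithStats(m);m=(l==1+np.argmax(st[1:,4])).astype(np.float32)
    def sil(p):
        s=np.zeros(m.shape,np.uint8);cs,sn=np.cos(p[2]),np.sin(p[2])
        for z in (z0+.014,z0+.009):
            for q in T[kind]:
                w=q/1000@np.array([[cs,sn],[-sn,cs]])+p[:2]
                uv=(proj(np.c_[w,np.full(len(w),z)],n,P)-o+.5)*S-.5
                cv2.fillPoly(s,[np.round(uv*16).astype(np.int32)],1,shift=4)
        return s
    def cost(v):
        s=sil([v[0]/100,v[1]/100,v[2]/3]);return 1-(s*m).sum()/np.maximum(s,m).sum()
    best=None
    for d in (-.4,0,.4):
        v=np.array([x0[0]*100,x0[1]*100,(x0[2]+d)*3]);r=minimize(cost,v,method="Nelder-Mead",options=dict(initial_simplex=np.r_[[v],v+np.eye(3)*.6],xatol=1e-3,fatol=1e-4))
        if best is None or r.fun<best.fun: best=r
    return np.array([best.x[0]/100,best.x[1]/100,best.x[2]/3]),best.fun
E
python3 - <<'E'
from fit import *
import json
img=np.load("top.npy");r=np.radians
G={"angel_blue":("angel","blue",(.435,.285,r(-115))),"fish_white":("fish","white",(.45,.125,r(90))),"house_green":("house","green",(.457,.018,r(-50))),"angel_white":("angel","white",(.459,-.12,r(90))),"fish_blue":("fish","blue",(.45,-.305,r(55)))}
out={}
for k,(t,c,x0) in G.items():
    p,e=fit(img,t,x0,col=c);out[k]=p.tolist();print(k,p[:2].round(4),np.degrees(p[2]).round(1),"1-IoU",round(e,3))
for nm,uv in dict(angels=(232,162),houses=(314,152),fish=(422,160)).items():
    big=cv2.resize(img,None,fx=4,fy=4,interpolation=cv2.INTER_CUBIC).astype(int)
    m=(big.min(2)>120).astype(np.uint8);k,l=cv2.connectedComponents(m)
    l=(l==l[uv[1]*4,uv[0]*4]).astype(np.uint8)
    l=cv2.morphologyEx(cv2.morphologyEx(l,cv2.MORPH_CLOSE,np.ones((25,25))),cv2.MORPH_OPEN,np.ones((60,60)))
    pts=np.argwhere(l)[:,::-1]
    w=unproj((pts+.5)/4-.5,.014)[:,:2]
    (c,s,a)=cv2.minAreaRect((w*1000).astype(np.float32));print(nm,np.round(c,1),np.round(s,1),round(a,1));print(cv2.boxPoints((c,s,a)).round(0).tolist())
json.dump(out,open("o.json","w"))
E
```

```text
angel_blue [0.4382 0.2867] -111.9 1-IoU 0.089
fish_white [0.4524 0.1307] 95.5 1-IoU 0.073
house_green [0.4607 0.015 ] -37.4 1-IoU 0.068
angel_white [ 0.4612 -0.132 ] 90.7 1-IoU 0.115
fish_blue [ 0.4513 -0.3072] 34.1 1-IoU 0.052
angels [597.9 272.1] [181.5 110.6] 89.6
[[542.0, 182.0], [653.0, 181.0], [654.0, 362.0], [543.0, 363.0]]
houses [624.7  28.2] [182.1 113.1] 78.6
[[551.0, -50.0], [662.0, -72.0], [698.0, 106.0], [587.0, 129.0]]
fish [ 604.1 -294.2] [181.8 121.6] 79.4
[[528.0, -372.0], [647.0, -395.0], [681.0, -216.0], [561.0, -194.0]]
```

Call:
play_rows(series=[{"hand": 6, "translation": [0, 0, 0], "roll": -5}, {"hand": 6, "translation": [0, 0, 0], "roll": -5}, {"hand": 6, "translation": [3.04, -0.58, 0], "roll": 0}, {"hand": 6, "translation": [3.04, -0.58, 0], "roll": 0}, {"hand": 6, "translation": [3.04, -0.58, 0], "roll": 0}, {"hand": 6, "translation": [3.04, -0.58, 0], "roll": 0}, {"hand": 6, "translation": [3.04, -0.58, 0], "roll": 0}, {"hand": 6, "translation": [3.04, -0.58, 0], "roll": 0}])

```text
time_s: 0.82
position: [0.3675, -0.3921, 0.231]
tcp_rot: [[0.828, 0.561, -0.0], [0.561, -0.828, 0.0], [0.0, -0.0, -1.0]]
contact_force: [-0.7, -0.2, -0.0]
grip_width: 0.0596
grasp_force: 0.0
```

Call:
play_rows(series=[{"hand": 6, "translation": [3.04, -0.58, 0], "roll": 0}, {"hand": 6, "translation": [3.04, -0.58, 0], "roll": 0}, {"hand": 6, "translation": [3.04, -0.58, 0], "roll": 0}, {"hand": 6, "translation": [3.04, -0.58, 0], "roll": 0}, {"hand": 6, "translation": [0, 0, 2.5], "roll": 0}, {"hand": 6, "translation": [0, 0, 2.5], "roll": 0}, {"hand": 6, "translation": [0, 0, 2.5], "roll": 0}, {"hand": 6, "translation": [0, 0, 0], "roll": 0}])

```text
time_s: 1.48
position: [0.452, -0.3032, 0.1513]
tcp_rot: [[0.827, 0.562, -0.007], [0.562, -0.827, 0.006], [-0.002, -0.009, -1.0]]
contact_force: [-2.0, 1.1, -0.2]
grip_width: 0.06
grasp_force: 0.0
```

```bash
cat >> h.py <<'E'
def to(x,y,z,psi,n=None):
    """print roll and tool-axes shift (cm) to reach the pose after the roll, from the measured pose"""
    s=get_state();p=s["position"];R=s["tcp_rot"];now=np.degrees(np.arctan2(R[1,0],R[0,0]))
    roll=-((psi-now+180)%360-180);a=np.radians(psi);d=np.array([x,y])-p[:2]
    t=np.array([d@[np.cos(a),np.sin(a)],d@[np.sin(a),-np.cos(a)],p[2]-z])*100
    print("t",round(s["time_s"],2),"p",p.round(4),"psi",now.round(1),"q6",s["q"][5].round(2),"w",round(s["grip_width"],4),"F",s["contact_force"].round(1),"gf",round(s["grasp_force"],1))
    print("  roll",roll.round(1),"shift",t.round(2))
E
python3 - <<'E'
from h import *
P=camera_params("wrist");img=read_camera("wrist")
to(.4546,-.305,.009,34.1)
g=proj([[.4546,-.305,.022],[.4513+.033*.828,-.3072+.033*.561,.022],[.4513-.041*.828,-.3072-.041*.561,.022]],"wrist",P).round().astype(int)
o=img[:,:,::-1].copy()
for q in g: cv2.circle(o,tuple(map(int,q)),4,(0,0,255),1)
cv2.imwrite("pics/w1.png",o)
E
```

```text
t 1.53 p [ 0.4527 -0.3041  0.1537] psi 34.2 q6 1.81 w 0.0601 F [ 0.  -0.5  0.7] gf 0.0
  roll 0.1 shift [ 0.11  0.18 14.47]
```

View pics/w1.png

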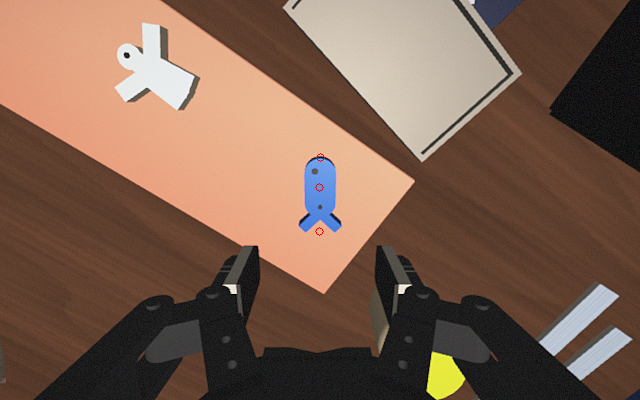

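The wrist view shows the blue fish at (320,190), with the predicted nose (320,158) and tail marks lying on it. The fit is good to about 1 mm, so I descend.

Call:
play_rows(series=[{"hand": 6, "translation": [0, 0, 3], "roll": 0}, {"hand": 6, "translation": [0, 0, 3], "roll": 0}, {"hand": 6, "translation": [0, 0, 3], "roll": 0}, {"hand": 6, "translation": [0, 0, 2.5], "roll": 0}, {"hand": 6, "translation": [0, 0, 1.5], "roll": 0}, {"hand": 6, "translation": [0, 0, 1], "roll": 0}, {"hand": 6, "translation": [0, 0, 0.6], "roll": 0}, {"hand": 6, "translation": [0, 0, 0], "roll": 0}])

```text
time_s: 2.2
position: [0.4545, -0.3063, 0.0104]
tcp_rot: [[0.828, 0.561, 0.0], [0.561, -0.828, -0.0], [-0.0, 0.0, -1.0]]
contact_force: [1.4, 0.8, 0.2]
grip_width: 0.0603
grasp_force: 0.0
```

Call:
play_rows(series=[{"hand": 2.5, "translation": [0, 0, 0], "roll": 0}, {"hand": 2.5, "translation": [0, 0, 0], "roll": 0}, {"hand": 2.5, "translation": [0, 0, 0], "roll": 0}, {"hand": 2.5, "translation": [0, 0, 0], "roll": 0}, {"hand": 2.5, "translation": [0, 0, 0], "roll": 0}, {"hand": 2.5, "translation": [0, 0, 0], "roll": 0}], grip_force=30)

```text
time_s: 2.7
position: [0.4554, -0.3069, 0.0119]
tcp_rot: [[0.827, 0.562, 0.002], [0.562, -0.827, -0.002], [0.001, 0.003, -1.0]]
contact_force: [-0.2, -0.5, 5.9]
grip_width: 0.0293
grasp_force: 30.9
```

Run:
```python
from h import *
to(.4546,-.305,.009,34.1)
c=np.cos(np.radians(-10.5));s=np.sin(np.radians(-10.5))
F=np.array([.5986,-.293]);q=F+.008*np.array([c,s])-.043*np.array([-s,c]);print(q)
to(*q,.006,-10.5)
```

```text
t 2.7 p [ 0.4554 -0.3069  0.0119] psi 34.2 q6 1.81 w 0.0293 F [-0.2 -0.5  5.9] gf 30.9
  roll 0.1 shift [ 0.04 -0.2   0.29]
[ 0.59862991 -0.33673785]
t 2.7 p [ 0.4554 -0.3069  0.0119] psi 34.2 q6 1.81 w 0.0293 F [-0.2 -0.5  5.9] gf 30.9
  roll 44.7 shift [14.63  0.33  0.59]
```

Call:
play_rows(series=[{"hand": 2.5, "translation": [0, 0, -1], "roll": 0}, {"hand": 2.5, "translation": [0, 0, -3], "roll": 6.4}, {"hand": 2.5, "translation": [0, 0, -3], "roll": 6.4}, {"hand": 2.5, "translation": [0, 0, 0], "roll": 6.4}, {"hand": 2.5, "translation": [0, 0, 0], "roll": 6.4}, {"hand": 2.5, "translation": [0, 0, 0], "roll": 6.4}, {"hand": 2.5, "translation": [0, 0, 0], "roll": 6.4}, {"hand": 2.5, "translation": [0, 0, 0], "roll": 6.3}])

```text
time_s: 3.37
position: [0.4543, -0.3058, 0.0811]
tcp_rot: [[0.982, -0.188, 0.0], [-0.188, -0.982, -0.0], [0.0, 0.0, -1.0]]
contact_force: [0.5, 0.8, -0.5]
grip_width: 0.0289
grasp_force: 30.1
```

Call:
play_rows(series=[{"hand": 2.5, "translation": [3, 0.1, 0], "roll": 0}, {"hand": 2.5, "translation": [3, 0.1, 0], "roll": 0}, {"hand": 2.5, "translation": [3, 0.1, 0], "roll": 0}, {"hand": 2.5, "translation": [3, 0.1, 0], "roll": 0}, {"hand": 2.5, "translation": [2.75, 0, 0], "roll": 0}, {"hand": 2.5, "translation": [0, 0, 0], "roll": 0}, {"hand": 2.5, "translation": [0, 0, 0], "roll": 0}, {"hand": 2.5, "translation": [0, 0, 0], "roll": 0}])

```text
time_s: 4.03
position: [0.5978, -0.3363, 0.0801]
tcp_rot: [[0.983, -0.183, -0.001], [-0.183, -0.983, 0.001], [-0.002, -0.001, -1.0]]
contact_force: [-0.4, -0.2, 0.1]
grip_width: 0.029
grasp_force: 30.2
```

Run:
```python
from h import *
to(.5986,-.3367,.010,-10.5)
P=camera_params("wrist");img=read_camera("wrist");o=img[:,:,::-1].copy()
c,s=np.cos(np.radians(-10.5)),np.sin(np.radians(-10.5))
for z,r in ((.014,(90,55)),(.005,(85,50))):
  w=np.array([[a*r[1],b*r[0]] for a,b in((1,1),(1,-1),(-1,-1),(-1,1))])/1000@np.array([[c,s],[-s,c]])+[.5986,-.293]
  g=proj(np.c_[w,np.full(4,z)],"wrist",P);cv2.polylines(o,[g.round().astype(np.int32)],True,(0,0,255),1)
cv2.imwrite("pics/w2.png",o)
```

```text
t 4.03 p [ 0.5978 -0.3363  0.0801] psi -10.5 q6 2.7 w 0.029 F [-0.4 -0.2  0.1] gf 30.2
  roll -0.0 shift [0.08 0.03 7.01]
```

View pics/w2.png

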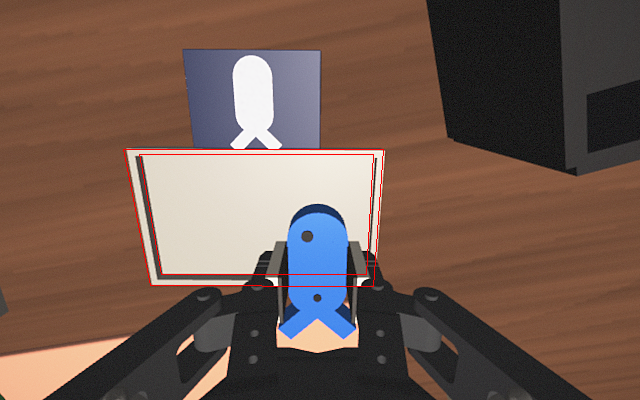

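The tray outline I predicted lies on the tray rim, and the blue fish is held level at (318,260) above its right slot. I lower it.

Call:
play_rows(series=[{"hand": 2.5, "translation": [0.05, 0, 2], "roll": 0}, {"hand": 2.5, "translation": [0, 0, 2], "roll": 0}, {"hand": 2.5, "translation": [0, 0, 1.5], "roll": 0}, {"hand": 2.5, "translation": [0, 0, 0.8], "roll": 0}, {"hand": 2.5, "translation": [0, 0, 0.4], "roll": 0}, {"hand": 2.5, "translation": [0, 0, 0.3], "roll": 0}, {"hand": 2.5, "translation": [0, 0, 0], "roll": 0}, {"hand": 2.5, "translation": [0, 0, 0], "roll": 0}])

```text
time_s: 4.75
position: [0.5995, -0.3374, 0.0114]
tcp_rot: [[0.983, -0.183, 0.001], [-0.183, -0.983, -0.001], [0.001, 0.001, -1.0]]
contact_force: [0.3, -0.1, 0.4]
grip_width: 0.0289
grasp_force: 30.2
```

Call:
play_rows(series=[{"hand": 2.5, "translation": [0, 0, 0.1], "roll": 0}, {"hand": 2.5, "translation": [0, 0, 0.1], "roll": 0}, {"hand": 2.5, "translation": [0, 0, 0], "roll": 0}, {"hand": 2.5, "translation": [0, 0, 0], "roll": 0}])

```text
time_s: 5.08
position: [0.5996, -0.3373, 0.0089]
tcp_rot: [[0.983, -0.183, 0.001], [-0.183, -0.983, -0.001], [0.001, 0.001, -1.0]]
contact_force: [0.0, -0.4, 1.4]
grip_width: 0.0291
grasp_force: 30.4
```

Call:
play_rows(series=[{"hand": 4.5, "translation": [0, 0, 0], "roll": 0}, {"hand": 4.5, "translation": [0, 0, 0], "roll": 0}, {"hand": 4.5, "translation": [0, 0, 0], "roll": 0}, {"hand": 4.5, "translation": [0, 0, -0.5], "roll": 0}, {"hand": 4.5, "translation": [0, 0, -2], "roll": 0}, {"hand": 4.5, "translation": [0, 0, -3], "roll": 0}, {"hand": 4.5, "translation": [0, 0, -4], "roll": 0}, {"hand": 6, "translation": [0, 0, 0], "roll": -6.6}])

```text
time_s: 5.75
position: [0.6027, -0.3394, 0.1123]
tcp_rot: [[0.998, -0.068, 0.01], [-0.068, -0.998, -0.007], [0.01, 0.007, -1.0]]
contact_force: [0.9, -1.7, 2.1]
grip_width: 0.056
grasp_force: 0.0
```

Call:
play_rows(series=[{"hand": 6, "translation": [0, 0, 0], "roll": -6.6}, {"hand": 6, "translation": [0, 0, 0], "roll": -6.6}, {"hand": 6, "translation": [0, 0, 0], "roll": -6.6}, {"hand": 6, "translation": [0, 0, 0], "roll": -6.6}, {"hand": 6, "translation": [0, 0, 0], "roll": -6.6}, {"hand": 6, "translation": [0, 0, 0], "roll": -6.6}, {"hand": 6, "translation": [0, 0, 0], "roll": -6.6}, {"hand": 6, "translation": [0, 0, 0], "roll": -6.6}])

```text
time_s: 6.42
position: [0.5991, -0.3369, 0.1037]
tcp_rot: [[0.653, 0.757, 0.0], [0.757, -0.653, -0.0], [-0.0, 0.0, -1.0]]
contact_force: [-1.0, 0.1, -0.4]
grip_width: 0.0604
grasp_force: 0.0
```

Call:
play_rows(series=[{"hand": 6, "translation": [0, 0, 0], "roll": -6.7}, {"hand": 6, "translation": [0, 0, 0], "roll": -6.7}, {"hand": 6, "translation": [0, 0, 0], "roll": -6.7}, {"hand": 6, "translation": [0, 0, 0], "roll": -6.7}, {"hand": 6, "translation": [0, 0, 0], "roll": -6.7}, {"hand": 6, "translation": [0, 0, 0], "roll": -6.7}, {"hand": 6, "translation": [0, 0, 0], "roll": -6.4}, {"hand": 6, "translation": [3.46, -0.73, 0], "roll": 0}])

```text
time_s: 7.08
position: [0.5902, -0.3084, 0.1031]
tcp_rot: [[-0.096, 0.995, 0.003], [0.995, 0.096, -0.004], [-0.004, 0.003, -1.0]]
contact_force: [1.3, 0.4, 1.1]
grip_width: 0.0602
grasp_force: 0.0
```

Call:
play_rows(series=[{"hand": 6, "translation": [3.46, -0.73, 0], "roll": 0}, {"hand": 6, "translation": [3.46, -0.73, 0], "roll": 0}, {"hand": 6, "translation": [3.46, -0.73, 0], "roll": 0}, {"hand": 6, "translation": [3.46, -0.73, 0], "roll": 0}, {"hand": 6, "translation": [3.46, -0.73, 0], "roll": 0}, {"hand": 6, "translation": [3.46, -0.73, 0], "roll": 0}, {"hand": 6, "translation": [3.46, -0.73, 0], "roll": 0}, {"hand": 6, "translation": [3.46, -0.73, 0], "roll": 0}])

```text
time_s: 7.75
position: [0.5034, -0.0318, 0.1038]
tcp_rot: [[-0.095, 0.995, 0.001], [0.995, 0.095, -0.0], [-0.0, 0.001, -1.0]]
contact_force: [0.3, 0.1, 0.0]
grip_width: 0.0603
grasp_force: 0.0
```

Call:
play_rows(series=[{"hand": 6, "translation": [3.46, -0.73, 0], "roll": 0}, {"hand": 6, "translation": [3.46, -0.73, 0], "roll": 0}, {"hand": 6, "translation": [3.46, -0.73, 0], "roll": 0}, {"hand": 6, "translation": [3.46, -0.73, 0], "roll": 0}, {"hand": 6, "translation": [3.4, -0.68, 0], "roll": 0}, {"hand": 6, "translation": [0, 0, 0], "roll": 0}, {"hand": 6, "translation": [0, 0, 0], "roll": 0}, {"hand": 6, "translation": [0, 0, 0], "roll": 0}])

```text
time_s: 8.42
position: [0.4521, 0.135, 0.1037]
tcp_rot: [[-0.096, 0.995, 0.001], [0.995, 0.096, -0.0], [-0.0, 0.001, -1.0]]
contact_force: [0.9, -1.2, -0.2]
grip_width: 0.0602
grasp_force: 0.0
```

Run:
```python
from h import *
to(.4520,.1347,.011,95.5)
```

```text
t 8.42 p [0.4521 0.135  0.1037] psi 95.5 q6 1.59 w 0.0602 F [ 0.9 -1.2 -0.2] gf 0.0
  roll 0.0 shift [-0.03 -0.01  9.27]
```

Call:
play_rows(series=[{"hand": 6, "translation": [0, 0, 2.5], "roll": 0}, {"hand": 6, "translation": [0, 0, 2.5], "roll": 0}, {"hand": 6, "translation": [0, 0, 2], "roll": 0}, {"hand": 6, "translation": [0, 0, 1.2], "roll": 0}, {"hand": 6, "translation": [0, 0, 0.6], "roll": 0}, {"hand": 6, "translation": [0, 0, 0.35], "roll": 0}, {"hand": 6, "translation": [0, 0, 0], "roll": 0}, {"hand": 6, "translation": [0, 0, 0], "roll": 0}])

```text
time_s: 9.08
position: [0.4527, 0.1345, 0.0124]
tcp_rot: [[-0.094, 0.996, 0.001], [0.996, 0.094, -0.0], [-0.0, 0.001, -1.0]]
contact_force: [0.3, 0.7, -0.4]
grip_width: 0.0601
grasp_force: 0.0
```

Call:
play_rows(series=[{"hand": 2.5, "translation": [0, 0, 0], "roll": 0}, {"hand": 2.5, "translation": [0, 0, 0], "roll": 0}, {"hand": 2.5, "translation": [0, 0, 0], "roll": 0}, {"hand": 2.5, "translation": [0, 0, 0], "roll": 0}, {"hand": 2.5, "translation": [0, 0, 0], "roll": 0}, {"hand": 2.5, "translation": [0, 0, 0], "roll": 0}])

```text
time_s: 9.58
position: [0.4526, 0.135, 0.0127]
tcp_rot: [[-0.095, 0.995, 0.002], [0.995, 0.095, -0.0], [-0.0, 0.002, -1.0]]
contact_force: [0.3, -0.6, 5.9]
grip_width: 0.0293
grasp_force: 30.2
```

Call:
play_rows(series=[{"hand": 2.5, "translation": [0, 0, -1], "roll": 0}, {"hand": 2.5, "translation": [0, 0, -3], "roll": -6.7}, {"hand": 2.5, "translation": [0, 0, -3], "roll": -6.7}, {"hand": 2.5, "translation": [0, 0, 0], "roll": -6.7}, {"hand": 2.5, "translation": [0, 0, 0], "roll": -6.7}, {"hand": 2.5, "translation": [0, 0, 0], "roll": -6.7}, {"hand": 2.5, "translation": [0, 0, 0], "roll": -6.7}, {"hand": 2.5, "translation": [0, 0, 0], "roll": -6.7}])

```text
time_s: 10.25
position: [0.4517, 0.1351, 0.0819]
tcp_rot: [[-0.796, 0.606, 0.0], [0.606, 0.796, -0.0], [-0.0, 0.0, -1.0]]
contact_force: [0.1, -1.4, -0.2]
grip_width: 0.0296
grasp_force: 29.9
```

Call:
play_rows(series=[{"hand": 2.5, "translation": [0, 0, 0], "roll": -6.7}, {"hand": 2.5, "translation": [0, 0, 0], "roll": -6.7}, {"hand": 2.5, "translation": [0, 0, 0], "roll": -6.7}, {"hand": 2.5, "translation": [0, 0, 0], "roll": -7}, {"hand": 2.5, "translation": [-1.8, -2.9, 0], "roll": 0}, {"hand": 2.5, "translation": [-1.8, -2.9, 0], "roll": 0}, {"hand": 2.5, "translation": [-1.8, -2.9, 0], "roll": 0}, {"hand": 2.5, "translation": [-1.8, -2.9, 0], "roll": 0}])

```text
time_s: 10.92
position: [0.5017, 0.0068, 0.0819]
tcp_rot: [[-0.983, 0.181, 0.0], [0.181, 0.983, -0.0], [-0.0, 0.0, -1.0]]
contact_force: [0.4, 0.6, 0.4]
grip_width: 0.0292
grasp_force: 29.9
```

Call:
play_rows(series=[{"hand": 2.5, "translation": [-1.8, -2.9, 0], "roll": 0}, {"hand": 2.5, "translation": [-1.8, -2.9, 0], "roll": 0}, {"hand": 2.5, "translation": [-1.8, -2.9, 0], "roll": 0}, {"hand": 2.5, "translation": [-1.8, -2.9, 0], "roll": 0}, {"hand": 2.5, "translation": [-1.8, -2.9, 0], "roll": 0}, {"hand": 2.5, "translation": [-1.8, -2.9, 0], "roll": 0}, {"hand": 2.5, "translation": [-1.7, -3, 0], "roll": 0}, {"hand": 2.5, "translation": [-1.7, -3, 0], "roll": 0}])

```text
time_s: 11.58
position: [0.5985, -0.2496, 0.0816]
tcp_rot: [[-0.983, 0.183, -0.0], [0.183, 0.983, 0.0], [0.0, 0.0, -1.0]]
contact_force: [0.5, -1.6, -0.2]
grip_width: 0.0287
grasp_force: 29.9
```

Call:
play_rows(series=[{"hand": 2.5, "translation": [0, 0, 0], "roll": 0}, {"hand": 2.5, "translation": [0, 0, 0], "roll": 0}, {"hand": 2.5, "translation": [0, 0, 0], "roll": 0}])

```text
time_s: 11.83
position: [0.5976, -0.2478, 0.0812]
tcp_rot: [[-0.983, 0.183, -0.001], [0.183, 0.983, 0.001], [0.001, 0.001, -1.0]]
contact_force: [-0.0, 0.3, -0.0]
grip_width: 0.0297
grasp_force: 29.9
```

Run:
```python
from h import *
to(.5986,-.2493,.009,169.5)
cv2.imwrite("pics/w3.png",read_camera("wrist")[:,:,::-1])
```

```text
t 11.83 p [ 0.5976 -0.2478  0.0812] psi 169.4 q6 -0.33 w 0.0297 F [-0.   0.3 -0. ] gf 29.9
  roll -0.1 shift [-0.13 -0.13  7.22]
```

View pics/w3.png

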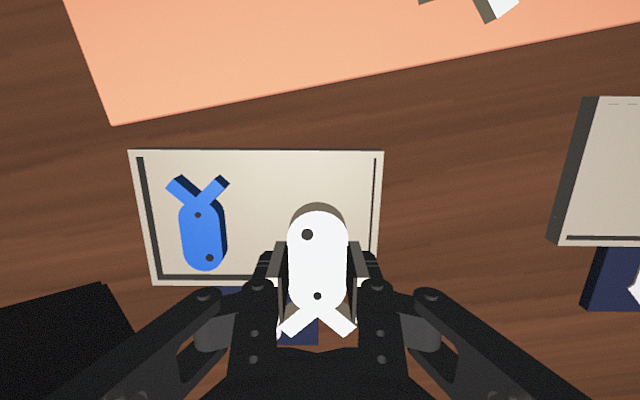

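The blue fish lies flat inside the tray at (205,225), and the white fish hangs level at (318,260) over the free slot. I lower it.

Call:
play_rows(series=[{"hand": 2.5, "translation": [-0.05, -0.05, 2], "roll": 0}, {"hand": 2.5, "translation": [0, 0, 2], "roll": 0}, {"hand": 2.5, "translation": [0, 0, 1.5], "roll": 0}, {"hand": 2.5, "translation": [0, 0, 0.8], "roll": 0}, {"hand": 2.5, "translation": [0, 0, 0.5], "roll": 0}, {"hand": 2.5, "translation": [0, 0, 0.2], "roll": 0}, {"hand": 2.5, "translation": [0, 0, 0.1], "roll": 0}, {"hand": 2.5, "translation": [0, 0, 0], "roll": 0}])

```text
time_s: 12.55
position: [0.5992, -0.2488, 0.0116]
tcp_rot: [[-0.983, 0.182, 0.001], [0.182, 0.983, -0.001], [-0.001, -0.0, -1.0]]
contact_force: [0.3, 0.9, 0.2]
grip_width: 0.0286
grasp_force: 29.9
```

Call:
play_rows(series=[{"hand": 2.5, "translation": [0, 0, 0.1], "roll": 0}, {"hand": 2.5, "translation": [0, 0, 0], "roll": 0}, {"hand": 2.5, "translation": [0, 0, 0], "roll": 0}])

```text
time_s: 12.8
position: [0.5989, -0.2491, 0.0104]
tcp_rot: [[-0.983, 0.183, 0.001], [0.183, 0.983, -0.001], [-0.001, -0.0, -1.0]]
contact_force: [0.0, -0.8, -0.5]
grip_width: 0.0289
grasp_force: 29.9
```

Call:
play_rows(series=[{"hand": 2.5, "translation": [0, 0, 0.08], "roll": 0}, {"hand": 2.5, "translation": [0, 0, 0.04], "roll": 0}, {"hand": 2.5, "translation": [0, 0, 0], "roll": 0}, {"hand": 2.5, "translation": [0, 0, 0], "roll": 0}])

```text
time_s: 13.13
position: [0.599, -0.2491, 0.0097]
tcp_rot: [[-0.983, 0.183, 0.001], [0.183, 0.983, -0.001], [-0.001, -0.0, -1.0]]
contact_force: [-1.6, 0.1, 4.5]
grip_width: 0.0289
grasp_force: 30.5
```

Call:
play_rows(series=[{"hand": 4.5, "translation": [0, 0, 0], "roll": 0}, {"hand": 4.5, "translation": [0, 0, 0], "roll": 0}, {"hand": 4.5, "translation": [0, 0, 0], "roll": 0}, {"hand": 4.5, "translation": [0, 0, -0.5], "roll": 0}, {"hand": 4.5, "translation": [0, 0, -2], "roll": 0}, {"hand": 4.5, "translation": [0, 0, -3], "roll": 0}, {"hand": 4.5, "translation": [0, 0, -4], "roll": 0}, {"hand": 6, "translation": [0, 0, 0], "roll": 6.7}])

```text
time_s: 13.8
position: [0.6025, -0.2509, 0.112]
tcp_rot: [[-0.955, 0.297, 0.01], [0.297, 0.955, -0.006], [-0.011, -0.003, -1.0]]
contact_force: [-0.2, -2.1, 1.9]
grip_width: 0.0561
grasp_force: 0.0
```

Call:
play_rows(series=[{"hand": 6, "translation": [0, 0, 0], "roll": 6.7}, {"hand": 6, "translation": [0, 0, 0], "roll": 6.7}, {"hand": 6, "translation": [0, 0, 0], "roll": 6.7}, {"hand": 6, "translation": [2.82, 1.26, 0], "roll": 0}, {"hand": 6, "translation": [2.82, 1.26, 0], "roll": 0}, {"hand": 6, "translation": [2.82, 1.26, 0], "roll": 0}, {"hand": 6, "translation": [2.82, 1.26, 0], "roll": 0}, {"hand": 6, "translation": [2.82, 1.26, 0], "roll": 0}])

```text
time_s: 14.47
position: [0.5239, -0.1122, 0.1038]
tcp_rot: [[-0.795, 0.607, 0.0], [0.607, 0.795, -0.0], [-0.0, 0.0, -1.0]]
contact_force: [-0.7, 0.9, 0.1]
grip_width: 0.06
grasp_force: 0.0
```

Call:
play_rows(series=[{"hand": 6, "translation": [2.82, 1.26, 0], "roll": 0}, {"hand": 6, "translation": [2.82, 1.26, 0], "roll": 0}, {"hand": 6, "translation": [2.82, 1.26, 0], "roll": 0}, {"hand": 6, "translation": [2.82, 1.26, 0], "roll": 0}, {"hand": 6, "translation": [2.82, 1.26, 0], "roll": 0}, {"hand": 6, "translation": [0, 0, 0], "roll": 0}, {"hand": 6, "translation": [0, 0, 0], "roll": 0}, {"hand": 6, "translation": [0, 0, 0], "roll": 0}])

```text
time_s: 15.13
position: [0.4516, 0.0222, 0.1041]
tcp_rot: [[-0.795, 0.606, 0.002], [0.606, 0.795, -0.001], [-0.002, 0.0, -1.0]]
contact_force: [0.2, -0.3, -0.3]
grip_width: 0.0604
grasp_force: 0.0
```

Run:
```python
from h import *
from fit import T
to(.4512,.0223,.013,142.6)
P=camera_params("wrist");o=read_camera("wrist")[:,:,::-1].copy()
a=np.radians(-37.4);c,s=np.cos(a),np.sin(a)
w=T["house"][0]/1000@np.array([[c,s],[-s,c]])+[.4607,.015]
cv2.polylines(o,[proj(np.c_[w,np.full(len(w),.022)],"wrist",P).round().astype(np.int32)],True,(0,0,255),1)
cv2.imwrite("pics/w4.png",o)
```

```text
t 15.13 p [0.4516 0.0222 0.1041] psi 142.7 q6 0.52 w 0.0604 F [ 0.2 -0.3 -0.3] gf 0.0
  roll 0.1 shift [ 0.04 -0.02  9.11]
```

View pics/w4.png

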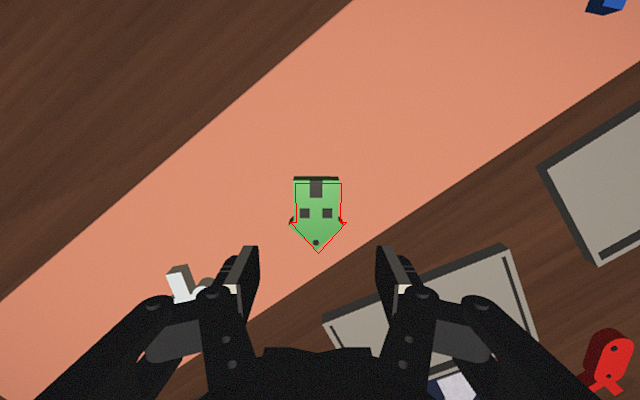

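The wrist view shows the house at (318,212) inside its predicted outline (within 1–3 mm). I grasp it.

Call:
play_rows(series=[{"hand": 6, "translation": [0.1, -0.05, 2.5], "roll": 0}, {"hand": 6, "translation": [0, 0, 2.5], "roll": 0}, {"hand": 6, "translation": [0, 0, 2], "roll": 0}, {"hand": 6, "translation": [0, 0, 1.2], "roll": 0}, {"hand": 6, "translation": [0, 0, 0.6], "roll": 0}, {"hand": 6, "translation": [0, 0, 0.2], "roll": 0}, {"hand": 6, "translation": [0, 0, 0], "roll": 0}, {"hand": 6, "translation": [0, 0, 0], "roll": 0}])

```text
time_s: 15.85
position: [0.4507, 0.0221, 0.0142]
tcp_rot: [[-0.795, 0.607, 0.001], [0.607, 0.795, -0.0], [-0.001, 0.001, -1.0]]
contact_force: [-0.1, 0.9, 0.4]
grip_width: 0.0599
grasp_force: 0.0
```

Call:
play_rows(series=[{"hand": 3, "translation": [0, 0, 0], "roll": 0}, {"hand": 3, "translation": [0, 0, 0], "roll": 0}, {"hand": 3, "translation": [0, 0, 0], "roll": 0}, {"hand": 3, "translation": [0, 0, 0], "roll": 0}, {"hand": 3, "translation": [0, 0, 0], "roll": 0}, {"hand": 3, "translation": [0, 0, 0], "roll": 0}])

```text
time_s: 16.35
position: [0.4506, 0.0224, 0.0146]
tcp_rot: [[-0.795, 0.606, 0.002], [0.606, 0.795, -0.001], [-0.002, 0.001, -1.0]]
contact_force: [0.1, -0.3, 6.0]
grip_width: 0.035
grasp_force: 30.2
```

Call:
play_rows(series=[{"hand": 3, "translation": [0, 0, -1], "roll": 0}, {"hand": 3, "translation": [0, 0, -3], "roll": -6.5}, {"hand": 3, "translation": [0, 0, -3], "roll": -6.5}, {"hand": 3, "translation": [0, 0, 0], "roll": -6.5}, {"hand": 3, "translation": [0, 0, 0], "roll": -6.4}, {"hand": 3, "translation": [-2.6, 0.67, 0], "roll": 0}, {"hand": 3, "translation": [-2.6, 0.67, 0], "roll": 0}, {"hand": 3, "translation": [-2.6, 0.67, 0], "roll": 0}])

```text
time_s: 17.02
position: [0.5309, 0.027, 0.0839]
tcp_rot: [[-0.98, 0.198, 0.001], [0.198, 0.98, -0.0], [-0.001, -0.0, -1.0]]
contact_force: [0.5, -0.2, -0.5]
grip_width: 0.0354
grasp_force: 30.4
```

Call:
play_rows(series=[{"hand": 3, "translation": [-2.6, 0.67, 0], "roll": 0}, {"hand": 3, "translation": [-2.6, 0.67, 0], "roll": 0}, {"hand": 3, "translation": [-2.6, 0.67, 0], "roll": 0}, {"hand": 3, "translation": [0, 0, 0], "roll": 0}, {"hand": 3, "translation": [0, 0, 0], "roll": 0}, {"hand": 3, "translation": [0, 0, 0], "roll": 0}, {"hand": 3, "translation": [0, 0, 0], "roll": 0}])

```text
time_s: 17.6
position: [0.6091, 0.0312, 0.0833]
tcp_rot: [[-0.98, 0.198, -0.002], [0.198, 0.98, 0.0], [0.002, -0.0, -1.0]]
contact_force: [-0.2, 0.7, -0.0]
grip_width: 0.0349
grasp_force: 30.4
```

Run:
```python
from h import *
to(.6115,.0309,.0116,168.6)
cv2.imwrite("pics/w5.png",read_camera("wrist")[:,:,::-1])
```

```text
t 17.6 p [0.6091 0.0312 0.0833] psi 168.6 q6 0.12 w 0.0349 F [-0.2  0.7 -0. ] gf 30.4
  roll -0.0 shift [-0.24  0.02  7.17]
```

View pics/w5.png

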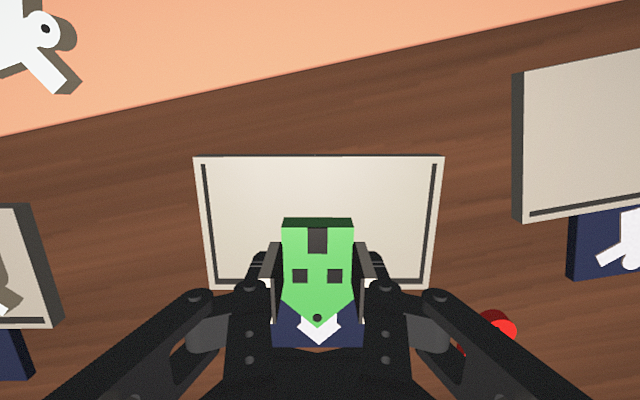

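The house hangs level at (318,265), centred over the tray that has the house label below it. I lower it.

Call:
play_rows(series=[{"hand": 3, "translation": [-0.1, 0, 2], "roll": 0}, {"hand": 3, "translation": [0, 0, 2], "roll": 0}, {"hand": 3, "translation": [0, 0, 1.5], "roll": 0}, {"hand": 3, "translation": [0, 0, 0.8], "roll": 0}, {"hand": 3, "translation": [0, 0, 0.5], "roll": 0}, {"hand": 3, "translation": [0, 0, 0.2], "roll": 0}, {"hand": 3, "translation": [0, 0, 0.1], "roll": 0}, {"hand": 3, "translation": [0, 0, 0], "roll": 0}])

```text
time_s: 18.32
position: [0.6121, 0.0308, 0.0133]
tcp_rot: [[-0.98, 0.198, 0.001], [0.198, 0.98, -0.0], [-0.001, 0.0, -1.0]]
contact_force: [-0.4, -0.9, -1.0]
grip_width: 0.0352
grasp_force: 30.4
```

Call:
play_rows(series=[{"hand": 3, "translation": [0, 0, 0.08], "roll": 0}, {"hand": 3, "translation": [0, 0, 0.05], "roll": 0}, {"hand": 3, "translation": [0, 0, 0], "roll": 0}, {"hand": 3, "translation": [0, 0, 0], "roll": 0}])

```text
time_s: 18.65
position: [0.6119, 0.0309, 0.0117]
tcp_rot: [[-0.98, 0.198, 0.001], [0.198, 0.98, -0.0], [-0.001, 0.0, -1.0]]
contact_force: [0.2, 0.3, 0.6]
grip_width: 0.035
grasp_force: 30.5
```

Call:
play_rows(series=[{"hand": 3, "translation": [0, 0, 0.06], "roll": 0}, {"hand": 3, "translation": [0, 0, 0.03], "roll": 0}, {"hand": 3, "translation": [0, 0, 0], "roll": 0}])

```text
time_s: 18.9
position: [0.6119, 0.0308, 0.0116]
tcp_rot: [[-0.98, 0.198, 0.001], [0.198, 0.98, -0.0], [-0.001, -0.0, -1.0]]
contact_force: [-3.0, 0.4, 6.6]
grip_width: 0.0349
grasp_force: 31.1
```

Call:
play_rows(series=[{"hand": 5.2, "translation": [0, 0, 0], "roll": 0}, {"hand": 5.2, "translation": [0, 0, 0], "roll": 0}, {"hand": 5.2, "translation": [0, 0, 0], "roll": 0}, {"hand": 5.2, "translation": [0, 0, -0.5], "roll": 0}, {"hand": 5.2, "translation": [0, 0, -2], "roll": 0}, {"hand": 5.2, "translation": [0, 0, -3], "roll": 0}, {"hand": 5.2, "translation": [0, 0, -4], "roll": 0}, {"hand": 6, "translation": [0, 0, 0], "roll": 6.5}])

```text
time_s: 19.57
position: [0.6159, 0.0306, 0.1134]
tcp_rot: [[-0.951, 0.308, 0.011], [0.308, 0.951, -0.001], [-0.011, 0.003, -1.0]]
contact_force: [2.2, -1.0, 1.6]
grip_width: 0.0598
grasp_force: 0.0
```

Call:
play_rows(series=[{"hand": 6, "translation": [0, 0, 0], "roll": 6.5}, {"hand": 6, "translation": [0, 0, 0], "roll": 6.5}, {"hand": 6, "translation": [0, 0, 0], "roll": 6.5}, {"hand": 6, "translation": [0, 0, 0], "roll": 6.5}, {"hand": 6, "translation": [0, 0, 0], "roll": 6.5}, {"hand": 6, "translation": [0, 0, 0], "roll": 6.5}, {"hand": 6, "translation": [0, 0, 0], "roll": 6.5}, {"hand": 6, "translation": [0, 0, 0], "roll": 6.5}])

```text
time_s: 20.23
position: [0.6116, 0.0309, 0.1056]
tcp_rot: [[-0.338, 0.941, 0.0], [0.941, 0.338, -0.0], [-0.0, 0.0, -1.0]]
contact_force: [-0.5, -0.0, 1.4]
grip_width: 0.0599
grasp_force: 0.0
```

Call:
play_rows(series=[{"hand": 6, "translation": [0, 0, 0], "roll": 6.5}, {"hand": 6, "translation": [0, 0, 0], "roll": 6.5}, {"hand": 6, "translation": [0, 0, 0], "roll": 6.4}, {"hand": 6, "translation": [-2.21, -1.91, 0], "roll": 0}, {"hand": 6, "translation": [-2.21, -1.91, 0], "roll": 0}, {"hand": 6, "translation": [-2.21, -1.91, 0], "roll": 0}, {"hand": 6, "translation": [-2.21, -1.91, 0], "roll": 0}, {"hand": 6, "translation": [-2.21, -1.91, 0], "roll": 0}])

```text
time_s: 20.9
position: [0.5164, -0.0815, 0.1056]
tcp_rot: [[-0.012, 1.0, 0.0], [1.0, 0.012, -0.0], [-0.0, 0.0, -1.0]]
contact_force: [0.6, -0.1, 0.4]
grip_width: 0.06
grasp_force: 0.0
```

Call:
play_rows(series=[{"hand": 6, "translation": [-2.21, -1.91, 0], "roll": 0}, {"hand": 6, "translation": [-2.21, -1.91, 0], "roll": 0}, {"hand": 6, "translation": [-2.21, -1.91, 0], "roll": 0}, {"hand": 6, "translation": [0, 0, 0], "roll": 0}, {"hand": 6, "translation": [0, 0, 0], "roll": 0}, {"hand": 6, "translation": [0, 0, 0], "roll": 0}])

```text
time_s: 21.4
position: [0.4612, -0.1478, 0.1058]
tcp_rot: [[-0.011, 1.0, 0.001], [1.0, 0.011, -0.0], [-0.0, 0.001, -1.0]]
contact_force: [-0.4, -0.7, 0.3]
grip_width: 0.06
grasp_force: 0.0
```

Run:
```python
from h import *
from fit import T
to(.4614,-.148,.012,90.7)
P=camera_params("wrist");o=read_camera("wrist")[:,:,::-1].copy()
a=np.radians(90.7);c,s=np.cos(a),np.sin(a)
for q in T["angel"]:
  w=q/1000@np.array([[c,s],[-s,c]])+[.4612,-.132]
  cv2.polylines(o,[proj(np.c_[w,np.full(len(w),.022)],"wrist",P).round().astype(np.int32)],True,(0,0,255),1)
cv2.imwrite("pics/w6.png",o)
```

```text
t 21.4 p [ 0.4612 -0.1478  0.1058] psi 90.6 q6 1.08 w 0.06 F [-0.4 -0.7  0.3] gf 0.0
  roll -0.1 shift [-0.02  0.02  9.38]
```

View pics/w6.png

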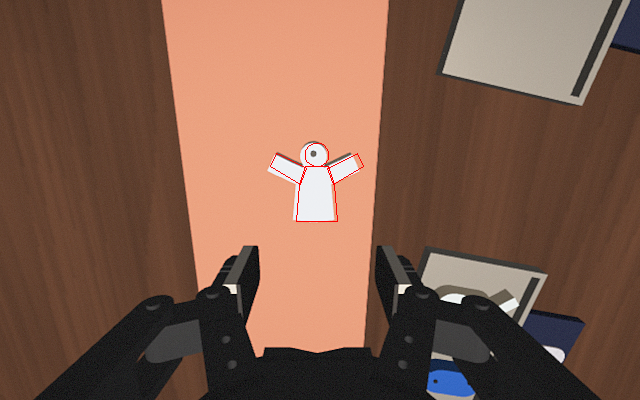

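The white angel at (316,190) lies about 3 px (2.5 mm) left of its predicted outline. I correct by -2 mm in tool y and grasp it.

Call:
play_rows(series=[{"hand": 6, "translation": [-0.1, -0.2, 2.5], "roll": 0}, {"hand": 6, "translation": [0, 0, 2.5], "roll": 0}, {"hand": 6, "translation": [0, 0, 2], "roll": 0}, {"hand": 6, "translation": [0, 0, 1.2], "roll": 0}, {"hand": 6, "translation": [0, 0, 0.7], "roll": 0}, {"hand": 6, "translation": [0, 0, 0.4], "roll": 0}, {"hand": 6, "translation": [0, 0, 0], "roll": 0}, {"hand": 6, "translation": [0, 0, 0], "roll": 0}])

```text
time_s: 22.12
position: [0.4596, -0.1486, 0.0129]
tcp_rot: [[-0.012, 1.0, 0.001], [1.0, 0.012, -0.0], [-0.0, 0.001, -1.0]]
contact_force: [-0.4, 0.5, 0.7]
grip_width: 0.0602
grasp_force: 0.0
```

Call:
play_rows(series=[{"hand": 2.4, "translation": [0, 0, 0], "roll": 0}, {"hand": 2.4, "translation": [0, 0, 0], "roll": 0}, {"hand": 2.4, "translation": [0, 0, 0], "roll": 0}, {"hand": 2.4, "translation": [0, 0, 0], "roll": 0}, {"hand": 2.4, "translation": [0, 0, 0], "roll": 0}, {"hand": 2.4, "translation": [0, 0, 0], "roll": 0}])

```text
time_s: 22.62
position: [0.4595, -0.1491, 0.0134]
tcp_rot: [[-0.012, 1.0, 0.002], [1.0, 0.012, -0.001], [-0.001, 0.002, -1.0]]
contact_force: [-0.4, 1.4, 6.1]
grip_width: 0.0308
grasp_force: 29.4
```

Run:
```python
from h import *
to(.6136,.2290,.0092,179.6)
```

```text
t 22.62 p [ 0.4595 -0.1491  0.0134] psi 90.7 q6 1.08 w 0.0308 F [-0.4  1.4  6.1] gf 29.4
  roll -88.9 shift [-15.15  37.91   0.42]
```

Call:
play_rows(series=[{"hand": 2.4, "translation": [0, 0, -1], "roll": 0}, {"hand": 2.4, "translation": [0, 0, -3], "roll": -6.85}, {"hand": 2.4, "translation": [0, 0, -3], "roll": -6.85}, {"hand": 2.4, "translation": [0, 0, 0], "roll": -6.85}, {"hand": 2.4, "translation": [0, 0, 0], "roll": -6.85}, {"hand": 2.4, "translation": [0, 0, 0], "roll": -6.85}, {"hand": 2.4, "translation": [0, 0, 0], "roll": -6.85}, {"hand": 2.4, "translation": [0, 0, 0], "roll": -6.85}])

```text
time_s: 23.28
position: [0.4589, -0.1488, 0.0832]
tcp_rot: [[-0.754, 0.657, 0.001], [0.657, 0.754, -0.0], [-0.001, 0.0, -1.0]]
contact_force: [-0.4, -0.3, -1.6]
grip_width: 0.0312
grasp_force: 29.9
```

Call:
play_rows(series=[{"hand": 2.4, "translation": [0, 0, 0], "roll": -6.85}, {"hand": 2.4, "translation": [0, 0, 0], "roll": -6.85}, {"hand": 2.4, "translation": [0, 0, 0], "roll": -6.8}, {"hand": 2.4, "translation": [0, 0, 0], "roll": -6.8}, {"hand": 2.4, "translation": [0, 0, 0], "roll": -6.8}, {"hand": 2.4, "translation": [0, 0, 0], "roll": -6.8}, {"hand": 2.4, "translation": [-1.26, 3.16, 0], "roll": 0}, {"hand": 2.4, "translation": [-1.26, 3.16, 0], "roll": 0}])

```text
time_s: 23.95
position: [0.4848, -0.0865, 0.0832]
tcp_rot: [[-1.0, 0.013, 0.001], [0.013, 1.0, -0.001], [-0.001, -0.001, -1.0]]
contact_force: [1.1, 0.3, -1.0]
grip_width: 0.0309
grasp_force: 30.0
```

Call:
play_rows(series=[{"hand": 2.4, "translation": [-1.26, 3.16, 0], "roll": 0}, {"hand": 2.4, "translation": [-1.26, 3.16, 0], "roll": 0}, {"hand": 2.4, "translation": [-1.26, 3.16, 0], "roll": 0}, {"hand": 2.4, "translation": [-1.26, 3.16, 0], "roll": 0}, {"hand": 2.4, "translation": [-1.26, 3.16, 0], "roll": 0}, {"hand": 2.4, "translation": [-1.26, 3.16, 0], "roll": 0}, {"hand": 2.4, "translation": [-1.26, 3.16, 0], "roll": 0}, {"hand": 2.4, "translation": [-1.26, 3.16, 0], "roll": 0}])

```text
time_s: 24.62
position: [0.5879, 0.1679, 0.0831]
tcp_rot: [[-1.0, 0.008, 0.0], [0.008, 1.0, -0.0], [-0.0, -0.0, -1.0]]
contact_force: [0.3, -0.2, -1.0]
grip_width: 0.0311
grasp_force: 30.0
```

Call:
play_rows(series=[{"hand": 2.4, "translation": [-1.26, 3.16, 0], "roll": 0}, {"hand": 2.4, "translation": [-1.26, 3.16, 0], "roll": 0}, {"hand": 2.4, "translation": [0, 0, 0], "roll": 0}, {"hand": 2.4, "translation": [0, 0, 0], "roll": 0}, {"hand": 2.4, "translation": [0, 0, 0], "roll": 0}, {"hand": 2.4, "translation": [0, 0, 0], "roll": 0}])

```text
time_s: 25.12
position: [0.6127, 0.2281, 0.0825]
tcp_rot: [[-1.0, 0.009, -0.001], [0.009, 1.0, -0.001], [0.001, -0.001, -1.0]]
contact_force: [-0.7, -0.0, -0.7]
grip_width: 0.0309
grasp_force: 30.0
```

Run:
```python
from h import *
to(.6136,.2290,.0104,179.6)
cv2.imwrite("pics/w7.png",read_camera("wrist")[:,:,::-1])
```

```text
t 25.12 p [0.6127 0.2281 0.0825] psi 179.5 q6 0.24 w 0.0309 F [-0.7 -0.  -0.7] gf 30.0
  roll -0.1 shift [-0.09  0.09  7.21]
```

View pics/w7.png

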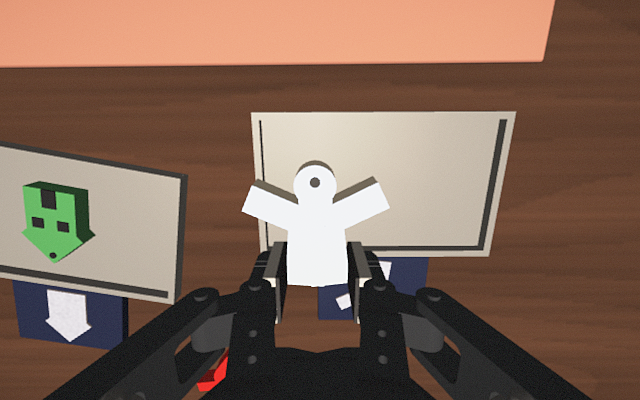

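The house is flat in its tray at (56,222). The white angel is level over the left slot of the angel tray. I lower it, shifted slightly toward the tray centre.

Call:
play_rows(series=[{"hand": 2.4, "translation": [0, 0.2, 2], "roll": 0}, {"hand": 2.4, "translation": [0, 0, 2], "roll": 0}, {"hand": 2.4, "translation": [0, 0, 1.5], "roll": 0}, {"hand": 2.4, "translation": [0, 0, 0.8], "roll": 0}, {"hand": 2.4, "translation": [0, 0, 0.5], "roll": 0}, {"hand": 2.4, "translation": [0, 0, 0.2], "roll": 0}, {"hand": 2.4, "translation": [0, 0, 0.15], "roll": 0}, {"hand": 2.4, "translation": [0, 0, 0], "roll": 0}])

```text
time_s: 25.83
position: [0.6138, 0.2311, 0.0116]
tcp_rot: [[-1.0, 0.009, 0.001], [0.009, 1.0, 0.0], [-0.001, 0.0, -1.0]]
contact_force: [-0.0, 0.6, -0.8]
grip_width: 0.0309
grasp_force: 30.0
```

Call:
play_rows(series=[{"hand": 2.4, "translation": [0, 0, 0.08], "roll": 0}, {"hand": 2.4, "translation": [0, 0, 0.05], "roll": 0}, {"hand": 2.4, "translation": [0, 0, 0], "roll": 0}, {"hand": 2.4, "translation": [0, 0, 0], "roll": 0}])

```text
time_s: 26.17
position: [0.614, 0.2313, 0.0106]
tcp_rot: [[-1.0, 0.008, 0.002], [0.008, 1.0, 0.0], [-0.002, 0.0, -1.0]]
contact_force: [-0.1, 0.1, 4.5]
grip_width: 0.0309
grasp_force: 30.4
```

Call:
play_rows(series=[{"hand": 4.6, "translation": [0, 0, 0], "roll": 0}, {"hand": 4.6, "translation": [0, 0, 0], "roll": 0}, {"hand": 4.6, "translation": [0, 0, 0], "roll": 0}, {"hand": 4.6, "translation": [0, 0, -0.5], "roll": 0}, {"hand": 4.6, "translation": [0, 0, -2], "roll": 0}, {"hand": 4.6, "translation": [0, 0, -3], "roll": 0}, {"hand": 4.6, "translation": [0, 0, -4], "roll": 0}, {"hand": 6, "translation": [0, 0, 0], "roll": -6.9}])

```text
time_s: 26.83
position: [0.6174, 0.2323, 0.113]
tcp_rot: [[-0.994, -0.113, 0.011], [-0.113, 0.994, 0.003], [-0.012, 0.001, -1.0]]
contact_force: [1.0, 0.3, 1.1]
grip_width: 0.0566
grasp_force: 0.0
```

Call:
play_rows(series=[{"hand": 6, "translation": [0, 0, 0], "roll": -6.9}, {"hand": 6, "translation": [0, 0, 0], "roll": -6.9}, {"hand": 6, "translation": [0, 0, 0], "roll": -6.9}, {"hand": 6, "translation": [0, 0, 0], "roll": -6.9}, {"hand": 6, "translation": [0, 0, 0], "roll": -6.9}, {"hand": 6, "translation": [0, 0, 0], "roll": -6.9}, {"hand": 6, "translation": [0, 0, 0], "roll": -6.9}, {"hand": 6, "translation": [0, 0, 0], "roll": -6.9}])

```text
time_s: 27.5
position: [0.6132, 0.2312, 0.1048]
tcp_rot: [[-0.47, -0.883, -0.0], [-0.883, 0.47, -0.0], [0.0, 0.0, -1.0]]
contact_force: [-0.3, -0.8, 0.5]
grip_width: 0.0599
grasp_force: 0.0
```

Call:
play_rows(series=[{"hand": 6, "translation": [0, 0, 0], "roll": -6.5}, {"hand": 6, "translation": [0, 3.06, 0], "roll": 0}, {"hand": 6, "translation": [0, 3.06, 0], "roll": 0}, {"hand": 6, "translation": [0, 3.06, 0], "roll": 0}, {"hand": 6, "translation": [0, 3.06, 0], "roll": 0}, {"hand": 6, "translation": [0, 3.06, 0], "roll": 0}, {"hand": 6, "translation": [-0.15, 3.06, 0], "roll": 0}, {"hand": 6, "translation": [0, 0, 0], "roll": 0}])

```text
time_s: 28.17
position: [0.4378, 0.3021, 0.1046]
tcp_rot: [[-0.369, -0.929, -0.004], [-0.929, 0.369, -0.001], [0.002, 0.004, -1.0]]
contact_force: [0.9, -0.6, -0.1]
grip_width: 0.0602
grasp_force: 0.0
```

Call:
play_rows(series=[{"hand": 6, "translation": [0, 0, 0], "roll": 0}, {"hand": 6, "translation": [0, 0, 0], "roll": 0}])

```text
time_s: 28.33
position: [0.444, 0.3013, 0.1051]
tcp_rot: [[-0.372, -0.928, 0.001], [-0.928, 0.372, 0.0], [-0.001, -0.001, -1.0]]
contact_force: [0.2, -0.1, 0.2]
grip_width: 0.06
grasp_force: 0.0
```

Run:
```python
from h import *
from fit import T
to(.4442,.3015,.012,-111.9)
P=camera_params("wrist");o=read_camera("wrist")[:,:,::-1].copy()
a=np.radians(-111.9);c,s=np.cos(a),np.sin(a)
for q in T["angel"]:
  w=q/1000@np.array([[c,s],[-s,c]])+[.4382,.2867]
  cv2.polylines(o,[proj(np.c_[w,np.full(len(w),.022)],"wrist",P).round().astype(np.int32)],True,(0,0,255),1)
cv2.imwrite("pics/w8.png",o)
```

```text
t 28.33 p [0.444  0.3013 0.1051] psi -111.8 q6 -0.74 w 0.06 F [ 0.2 -0.1  0.2] gf 0.0
  roll 0.1 shift [-0.03 -0.01  9.31]
```

View pics/w8.png

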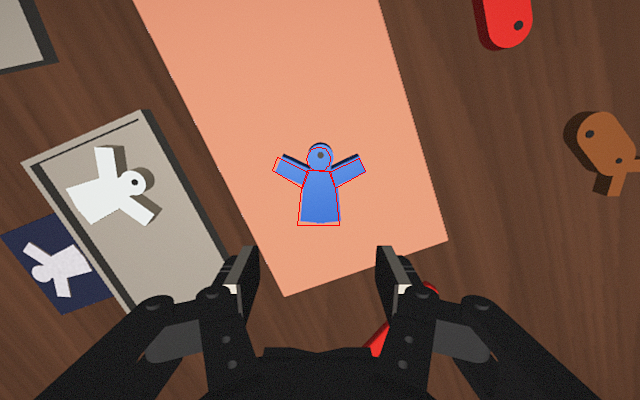

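The white angel lies flat in its tray at (110,190). The blue angel at (319,190) matches its outline to about 2 mm along its axis, so I nudge +1.5 mm and grasp it. The brown and red fish are clear of the gripper.

Call:
play_rows(series=[{"hand": 6, "translation": [0.15, 0, 2.5], "roll": 0}, {"hand": 6, "translation": [0, 0, 2.5], "roll": 0}, {"hand": 6, "translation": [0, 0, 2], "roll": 0}, {"hand": 6, "translation": [0, 0, 1.2], "roll": 0}, {"hand": 6, "translation": [0, 0, 0.7], "roll": 0}, {"hand": 6, "translation": [0, 0, 0.4], "roll": 0}, {"hand": 6, "translation": [0, 0, 0], "roll": 0}, {"hand": 6, "translation": [0, 0, 0], "roll": 0}])

```text
time_s: 29.05
position: [0.4438, 0.2997, 0.012]
tcp_rot: [[-0.373, -0.928, 0.001], [-0.928, 0.373, 0.0], [-0.001, -0.001, -1.0]]
contact_force: [-0.3, 0.3, 0.8]
grip_width: 0.0596
grasp_force: 0.0
```

Call:
play_rows(series=[{"hand": 2.4, "translation": [0, 0, 0], "roll": 0}, {"hand": 2.4, "translation": [0, 0, 0], "roll": 0}, {"hand": 2.4, "translation": [0, 0, 0], "roll": 0}, {"hand": 2.4, "translation": [0, 0, 0], "roll": 0}, {"hand": 2.4, "translation": [0, 0, 0], "roll": 0}, {"hand": 2.4, "translation": [0, 0, 0], "roll": 0}])

```text
time_s: 29.55
position: [0.4435, 0.3001, 0.0127]
tcp_rot: [[-0.373, -0.928, 0.002], [-0.928, 0.373, 0.001], [-0.001, -0.001, -1.0]]
contact_force: [-1.4, 0.4, 6.2]
grip_width: 0.0302
grasp_force: 29.5
```

Run:
```python
from h import *
to(.6136,.3151,.0092,179.6)
```

```text
t 29.55 p [0.4435 0.3001 0.0127] psi -111.9 q6 -0.74 w 0.0302 F [-1.4  0.4  6.2] gf 29.5
  roll 68.5 shift [-17.     1.62   0.35]
```

Call:
play_rows(series=[{"hand": 2.4, "translation": [0, 0, -1], "roll": 0}, {"hand": 2.4, "translation": [0, 0, -3], "roll": 6.85}, {"hand": 2.4, "translation": [0, 0, -3], "roll": 6.85}, {"hand": 2.4, "translation": [0, 0, 0], "roll": 6.85}, {"hand": 2.4, "translation": [0, 0, 0], "roll": 6.85}, {"hand": 2.4, "translation": [0, 0, 0], "roll": 6.85}, {"hand": 2.4, "translation": [0, 0, 0], "roll": 6.85}, {"hand": 2.4, "translation": [0, 0, 0], "roll": 6.85}])

```text
time_s: 30.22
position: [0.4429, 0.2996, 0.0823]
tcp_rot: [[-0.941, -0.339, 0.0], [-0.339, 0.941, -0.0], [-0.0, -0.0, -1.0]]
contact_force: [0.5, -0.2, -0.7]
grip_width: 0.0304
grasp_force: 29.7
```

Call:
play_rows(series=[{"hand": 2.4, "translation": [0, 0, 0], "roll": 6.85}, {"hand": 2.4, "translation": [0, 0, 0], "roll": 6.85}, {"hand": 2.4, "translation": [0, 0, 0], "roll": 6.85}, {"hand": 2.4, "translation": [-2.8, 0.25, 0], "roll": 0}, {"hand": 2.4, "translation": [-2.8, 0.25, 0], "roll": 0}, {"hand": 2.4, "translation": [-2.8, 0.25, 0], "roll": 0}, {"hand": 2.4, "translation": [-2.8, 0.25, 0], "roll": 0}, {"hand": 2.4, "translation": [-2.8, 0.25, 0], "roll": 0}])

```text
time_s: 30.88
position: [0.5841, 0.3112, 0.0821]
tcp_rot: [[-1.0, 0.006, 0.0], [0.006, 1.0, -0.0], [-0.0, -0.0, -1.0]]
contact_force: [0.5, 0.9, -0.7]
grip_width: 0.0305
grasp_force: 29.7
```

Call:
play_rows(series=[{"hand": 2.4, "translation": [-2.8, 0.25, 0], "roll": 0}, {"hand": 2.4, "translation": [0, 0, 0], "roll": 0}, {"hand": 2.4, "translation": [0, 0, 0], "roll": 0}, {"hand": 2.4, "translation": [0, 0, 0], "roll": 0}, {"hand": 2.4, "translation": [0, 0, 0], "roll": 0}])

```text
time_s: 31.3
position: [0.6096, 0.3134, 0.0816]
tcp_rot: [[-1.0, 0.006, -0.001], [0.006, 1.0, -0.001], [0.001, -0.001, -1.0]]
contact_force: [-0.1, 0.5, -1.3]
grip_width: 0.0306
grasp_force: 29.7
```

Run:
```python
from h import *
to(.6136,.3151,.0097,179.6)
cv2.imwrite("pics/w9.png",read_camera("wrist")[:,:,::-1])
```

```text
t 31.3 p [0.6096 0.3134 0.0816] psi 179.6 q6 0.36 w 0.0306 F [-0.1  0.5 -1.3] gf 29.7
  roll 0.0 shift [-0.4   0.17  7.19]
```

View pics/w9.png

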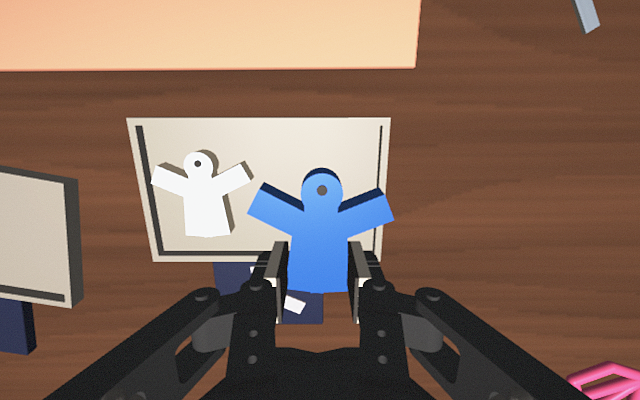

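The white angel is inside the tray at (200,195), and the blue angel hangs level at (320,235) over the free slot. I lower it.

Call:
play_rows(series=[{"hand": 2.4, "translation": [-0.25, 0.1, 2], "roll": 0}, {"hand": 2.4, "translation": [0, 0, 2], "roll": 0}, {"hand": 2.4, "translation": [0, 0, 1.5], "roll": 0}, {"hand": 2.4, "translation": [0, 0, 0.8], "roll": 0}, {"hand": 2.4, "translation": [0, 0, 0.5], "roll": 0}, {"hand": 2.4, "translation": [0, 0, 0.2], "roll": 0}, {"hand": 2.4, "translation": [0, 0, 0.15], "roll": 0}, {"hand": 2.4, "translation": [0, 0, 0], "roll": 0}])

```text
time_s: 32.02
position: [0.6139, 0.3147, 0.0109]
tcp_rot: [[-1.0, 0.007, 0.001], [0.007, 1.0, 0.0], [-0.001, 0.0, -1.0]]
contact_force: [0.3, 0.7, -1.3]
grip_width: 0.0302
grasp_force: 29.7
```

Call:
play_rows(series=[{"hand": 2.4, "translation": [0, 0, 0.08], "roll": 0}, {"hand": 2.4, "translation": [0, 0, 0.04], "roll": 0}, {"hand": 2.4, "translation": [0, 0, 0], "roll": 0}, {"hand": 2.4, "translation": [0, 0, 0], "roll": 0}])

```text
time_s: 32.35
position: [0.6142, 0.3147, 0.0098]
tcp_rot: [[-1.0, 0.007, 0.002], [0.007, 1.0, 0.001], [-0.002, 0.001, -1.0]]
contact_force: [-0.1, -0.0, 2.8]
grip_width: 0.0304
grasp_force: 30.0
```

Contact. Now I release, rise and move back for a final overhead look.

Call:
play_rows(series=[{"hand": 4.6, "translation": [0, 0, 0], "roll": 0}, {"hand": 4.6, "translation": [0, 0, 0], "roll": 0}, {"hand": 4.6, "translation": [0, 0, 0], "roll": 0}, {"hand": 4.6, "translation": [0, 0, -0.5], "roll": 0}, {"hand": 4.6, "translation": [0, 0, -2], "roll": 0}, {"hand": 4.6, "translation": [0, 0, -3], "roll": 0}, {"hand": 4.6, "translation": [0, 0, -4], "roll": 0}, {"hand": 4.6, "translation": [0, 0, -3], "roll": 0}])

```text
time_s: 33.02
position: [0.6136, 0.3145, 0.1365]
tcp_rot: [[-1.0, 0.007, 0.001], [0.007, 1.0, 0.0], [-0.001, 0.0, -1.0]]
contact_force: [1.4, -0.5, 0.5]
grip_width: 0.046
grasp_force: 0.0
```

Call:
play_rows(series=[{"hand": 6, "translation": [2.5, 0, -3], "roll": 0}, {"hand": 6, "translation": [2.5, 0, -3], "roll": 0}, {"hand": 6, "translation": [2.5, 0, 0], "roll": 0}, {"hand": 6, "translation": [2.5, -1, 0], "roll": 0}, {"hand": 6, "translation": [2.5, -1, 0], "roll": 0}, {"hand": 6, "translation": [2.5, -1, 0], "roll": 0}, {"hand": 6, "translation": [2, -1, 0], "roll": 0}, {"hand": 6, "translation": [0, 0, 0], "roll": 0}])

```text
time_s: 33.68
position: [0.4388, 0.2741, 0.1943]
tcp_rot: [[-1.0, 0.006, -0.003], [0.006, 1.0, -0.001], [0.003, -0.001, -1.0]]
contact_force: [-0.4, -0.2, 0.4]
grip_width: 0.0595
grasp_force: 0.0
```

Call:
play_rows(series=[{"hand": 6, "translation": [0, -3, 0], "roll": 0}, {"hand": 6, "translation": [0, -3, 0], "roll": 0}, {"hand": 6, "translation": [0, -3, 0], "roll": 0}, {"hand": 6, "translation": [0, -3, 0], "roll": 0}, {"hand": 6, "translation": [0, 0, 0], "roll": 0}, {"hand": 6, "translation": [0, 0, 0], "roll": 0}])

```text
time_s: 34.18
position: [0.4432, 0.1545, 0.1944]
tcp_rot: [[-1.0, 0.01, 0.001], [0.01, 1.0, 0.0], [-0.001, 0.0, -1.0]]
contact_force: [0.7, 0.5, -0.3]
grip_width: 0.0604
grasp_force: 0.0
```

Run:
```python
from h import *
i=read_camera("top")[:,:,::-1]
cv2.imwrite("pics/end.png",cv2.resize(i[85:275,150:510],None,fx=2.2,fy=2.2,interpolation=cv2.INTER_CUBIC))
```

```text
(no output)
```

View pics/end.png

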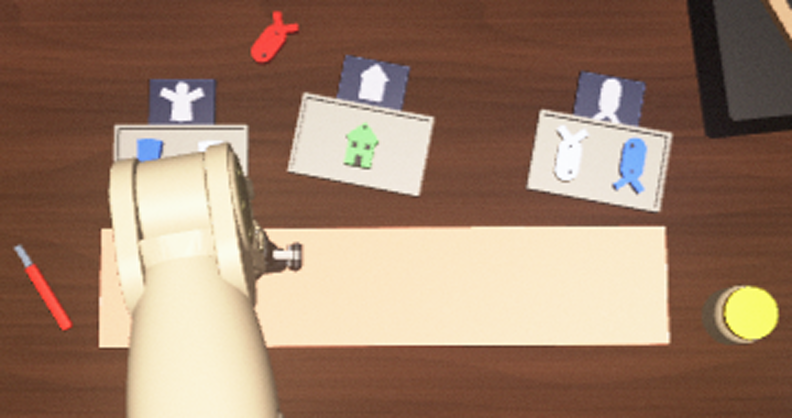

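The final view shows the house flat at (361,147) and both fish inside their tray, (569,153) and (632,165). The knife and jar are in place. The arm hides the angels, so I move aside and check them numerically.

Call:
play_rows(series=[{"hand": 6, "translation": [0, -3.5, 0], "roll": 0}, {"hand": 6, "translation": [0, -3.5, 0], "roll": 0}, {"hand": 6, "translation": [0, -3.5, 0], "roll": 0}, {"hand": 6, "translation": [0, -3.5, 0], "roll": 0}, {"hand": 6, "translation": [0, -3.5, 0], "roll": 0}, {"hand": 6, "translation": [0, -3.5, 0], "roll": 0}, {"hand": 6, "translation": [0, -3.5, 0], "roll": 0}, {"hand": 6, "translation": [0, 0, 0], "roll": 0}])

```text
time_s: 34.9
position: [0.4423, -0.0938, 0.1942]
tcp_rot: [[-1.0, 0.011, 0.002], [0.011, 1.0, -0.003], [-0.002, -0.003, -1.0]]
contact_force: [0.2, -1.5, 0.5]
grip_width: 0.0599
grasp_force: 0.0
```

Run:
```python
from fit import *
i=read_camera("top")
C=np.array([.5979,.2721])
for c,y,g in (("blue",.3151,i),("white",.2313,i)):
    j=g
    if c=="white":  # tray is pale: keep only bright saturated-white pixels
        j=np.where((g.min(2)>235)[...,None],g,0).astype(np.uint8)
    p,e=fit(j,"angel",(.5979,y,np.pi),z0=.005,col=c)
    a=p[2];R=np.array([[np.cos(a),np.sin(a)],[-np.sin(a),np.cos(a)]])
    w=np.vstack(T["angel"])/1000@R+p[:2]-C
    print(c,p[:2].round(4),np.degrees(a).round(1),round(e,3),"extent mm",(w.min(0)*1000).round(1),(w.max(0)*1000).round(1),"inside +-50,+-85")
```

```text
blue [0.6019 0.3151] 176.9 0.113 extent mm [-28.    8.3] [35.8 79.2] inside +-50,+-85
white [0.5995 0.2322] 181.5 0.161 extent mm [-30.4 -75.8] [33.  -4.8] inside +-50,+-85
```

Both angels lie well inside their tray, clear of the walls and of each other. I hand in.

```bash
python3 -c "
from rig import *
print(job_done())"
```

```text
the job is handed in; nothing more can be done
None
```

All five ornaments are sorted into their trays by shape and the job is handed in. I checked the two fish and the house by camera, and the two angels by wrist camera and position fit; the jar and craft knife were not touched.

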